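Pin the wheel's hand rest in its clevis

TASK

Swing the hand-rest bar, the one with the wooden knob, up the slope until the hole in its free end lines up with the holes of the clevis, let go of it and see that it stays there by itself for a moment. Then take the clevis pin out of its wooden block and push it down through the clevis and the bar until its collar lies flush on the clevis, and let go, leaving the other things on the bench where they stand.

Things in the scene. Friction and masses are not known exactly. Their poses are not given: they have to be found in the camera images.
- rest: fixed hand-rest bracket: dark wooden foot board 130 x 270 x 14 mm, two aluminium posts, a sloping aluminium rail. Origin below it at bench level; z up, y along the rail from the clevis end (y = -80 mm) to the pivot end (+70 mm), x up-slope (away from the robot at yaw 0). Clevis, bar and bore lean 25 degrees from vertical towards the rest's -x (the robot's side).
- clevis: aluminium clevis on the rest: two plates 50 x 50 x 12 mm, 18 mm apart, joined by a web on the -y side, each with a 14 mm hole in its middle. Origin: hole's mouth on the upper plate's top face, (0, -80, 150) mm in the rest's frame. z = bore axis, out of the top, 25 degrees from vertical; x = up-slope; y = towards the pivot. Plates z -12 to 0 and -42 to -30 mm; clear below to -70.
- bar (a joint): angle (rad) of the hand-rest bar about its pivot, axis parallel to the clevis z. 0 = its hole is in line with the clevis holes; positive = it is swung down-slope (rest's -x). Range -0.35 to 1.2, no stop or click at 0. Hinge friction 0.3 N m (about 5 N at the knob moves it); it stays where it is left.
- bar_knob (a point): grip point on the axis of the bar's upright round wooden knob, 24 mm above the bar's top face, 10 mm higher along z than the clevis origin. Knob 24 mm diameter, 45 mm tall along the clevis z, 85 mm from the pivot, 65 mm from the bar's hole. Bar: light wood 34 mm wide, 14 mm thick, with a 36 mm square aluminium end; 2 mm play above and below it between the clevis plates.
- bar_eye (a point): centre of the top mouth of the 14 mm hole in the bar's free end, 150 mm from the pivot. With the joint at 0 it is at (0, 0, -14) mm in the clevis' frame.
- bar_pivot (a point): point on the bar's pivot axis, level with the clevis mouth: (0, 150, 0) mm in the clevis' frame
- pin_block: fixed dark wooden block 75 x 90 mm, 70 mm tall, with one upright 16 mm through hole in the middle of its top, in which the pin stands. Origin at the centre of its underside, z up.
- pin: loose clevis pin, 100 mm long, about 0.11 kg: steel shank 12 mm diameter, 58 mm long, its lowest 10 mm tapering to a 4 mm nose; steel collar 30 mm diameter, 6 mm thick; round wooden grip 22 mm diameter, 36 mm long. Origin at the nose's tip, z along the pin towards the grip. Starts upright in the block, collar on the block's top, tip 12 mm and grip top 112 mm above the bench.
- pin_shoulder (a point): centre of the underside of the pin's collar, 58 mm above its tip; with the pin home it is at the clevis origin
- planter: loose terracotta planter pot, 126 mm across the rim, 110 mm tall; bystander, origin at the centre of its underside
- measuring_cup: loose stainless measuring cup with one handle, 72 mm across, 60 mm tall; bystander, origin at the centre of its underside
- rib: loose translucent throwing rib with round ends, lying flat, 112 x 56 x 7 mm; bystander, origin at the centre of its underside
- paddle: loose bamboo paddle lying flat, 235 mm long, 65 mm wide, 12 mm thick; bystander, origin at the centre of its underside where handle meets blade
- brush: loose brush lying flat, 170 mm long; bystander, origin at the centre of its underside
- bisque_bowl: loose terracotta-coloured bowl, 110 mm across, 50 mm tall; bystander, origin at the centre of its underside
- glaze_jar: loose white jar with a steel cap, 70 mm across, 90 mm tall; bystander, origin at the centre of its underside
Mind the look-alikes: they are no part of the job. Leave any green or yellow look-alike of the pin alone.

How it is judged:
By the outcome, as a careful person would: the job done as asked, in the order asked, and still so for the second after the job is handed in, with the robot touching nothing.
It also fails if it takes over 64 s, if anything falls off the work surface, if the arm or the gripper's body presses on something with over 40 N, if the wrist force passes 120 N, or if a joint passes its speed limit or range.

ROBOT

A 7-joint arm with a two-finger parallel gripper is mounted at the origin on the work surface. World frame = base frame: x ahead of the robot, y to its left, z up, the work surface at z = 0. Lengths are in m, angles in rad, forces in N, time in s.
With the tool pointing down it reaches from about 0.4 to 0.875 m from the base axis. Payload 6.5 kg.
Tool frame: the origin (TCP) lies between the finger pads; the fingertips stand 8 mm ahead of it and the grasp point (between the pads) lies 11 mm behind it; z points along the fingers, y is the line along which they close (so a half turn about z gives the same grasp; the last joint's range is limited). The gripper opens to 88 mm and grips with 3 to 60 N. Pads are 18 mm wide; open, the fingers measure 123 mm over their backs; the gripper's body (75 mm by 187 mm) begins 45 mm behind the grasp point.
Start: joints at [-1.238, 0.536, -0.004, 1.538, 0.003, 1.067, -0.071], TCP at [0.252, 0.599, 0.247] pointing down, gripper open.
Joint ranges: [-2.7, 2.7], [-0.37, 2.16], [-1.27, 1.26], [0.24, 2.4], [-1.31, 4.45], [0.19, 1.91], [-2.76, 2.76]. Speed limits (rad/s): [2.39, 2.39, 3.14, 3.14, 3.14, 3.14, 3.14].

INTERFACE

Orientations are given as a unit quaternion [x, y, z, w].
In Python, from workcell import manip gives the robot as it stands. The module is installed in compiled form; this text tells all that it offers.
- The arm moves only by the tool carry_out, never from a script. Its arguments are lists of equal length, an entry for each row: "translation": the shift along the world's x, y, z in units of 60 mm (1.0 is 60 mm), a list of three; "yaw": the turn about the world's z in degrees. In form: {"translation": [[tx, ty, tz], ...], "yaw": [yaw, ...]}. A call has 1 to 8 rows; each row shifts and turns the commanded pose from where the row before left it; what a row does not reach is not made up. A row lasts 1/8 s, in which the tool goes at most 62.5 mm and 10.7 degrees, less where a joint would pass 70% of its speed; a pose out of reach is approached as far as the arm can. A call is refused whole if a number of a shift passes 1 or a number of a turn 10.7, either way. A call with a gripper value outside its range is refused whole. "jaw" is the finger opening in mm, from 0 to 88.1, set as the call begins (left out, the last holds). The fingers move at their own pace and stop on an object; the grip force is fixed at half the most. Time passes only in rows, so rows that do not move let the fingers close. It gives the time, the measured TCP pose, the force, the opening and the grip force at its end, in the units of the state.
- manip.sense(): the state, without advancing time (a new reading comes with each control period).
- manip.camera(name): name is "side" or "top" or "wrist"; returns a dict with "pixels" (420x560x3 uint8, red, green, blue), "range_z" (420x560 float32, m along the optical axis (not along the pixel's ray), 0 where there is no reading), "mtx" (3x3 intrinsics, pixels), "dist" ([k1, k2, p1, p2, k3] as OpenCV has them; the pictures are not rectified), "extrinsics" (4x4, takes a point from world to camera coordinates). Camera axes: x right, y down, z forward; pixel columns grow to the right and rows downward; lengths in m; the calibration is good to about 2 mm. A picture is of the moment at which its call begins.
- manip.sign_off(): hands the job in; it is judged then, once.
Trained networks look in a picture, given as the dict that the camera call returned (one of the last four; its "shot" number tells which), for a name from the list of things; names that differ only in an ending like _2 or _b are one class to them, and where a whole thing is asked for, a point or a joint stands for the part that bears it (a point fixed in the world has none). Each returns a list of dicts, best first, with "confidence" (0 to 1); they miss things now and then, are a little off and sometimes report something else, mostly with a low value. They report only what shows in the picture. A call takes as long as a camera call. They do not tell look-alikes from the thing itself.
- manip.spot_in(thing, picture): "location" ([x, y, z] in m, in world coordinates, good to about 4 mm: the middle of the surface that is visible of it).
- manip.landmark_of(thing, picture): "location" ([x, y, z] in m, in world coordinates, good to about 4 mm: a listed point, or the origin of a listed thing).
The state is a dict: "time": time; "qpos": joint angles; "dq": joint speeds; "tau": joint torques, N m; "position": TCP position; "tcp_rot": TCP orientation; "wrist_force": force on the tool from outside, world axes, zero at the start; "wrist_torque": the same for the moment, N m; "opening": finger opening in m; "gripper_force": force on a finger pad.
Only numpy, scipy, OpenCV 4.12 (cv2) and the standard library are available. Lean on these libraries where they do the work, as an engineer would, in place of code of your own. Each camera call takes 0.05 s, during which the arm holds its last target. There are 200 camera calls.

## Working session

There is one attempt and no reset: what is moved stays moved. The work goes in short steps, Python scripts to look and compute and a tool call to move; the robot and the scene stay as the last step left them, time stands still between calls to the robot, and variables do not carry over. Pictures are saved under pics/ and viewed, at most 10 in all, crops included, and the job is handed in when it is done.

Besides the shell and the picture viewer there is one more tool, called as name(argument=value, ...) on one line, values as JSON. carry_out: Moves the arm, as the interface text tells. Its arguments: {"type":"object","properties":{"translation":{"type":"array","items":{"type":"array","items":{"type":"number"}}},"yaw":{"type":"array","items":{"type":"number"}},"jaw":{"type":"number"}},"required":["translation","yaw"]}

```bash
mkdir -p pics
cat > h.py <<'E'
import numpy as np, cv2
from workcell import manip
def px(c,p):
    E=np.array(c["extrinsics"]);r,_=cv2.Rodrigues(E[:3,:3])
    return cv2.projectPoints(np.array([p],float),r,E[:3,3],np.array(c["mtx"]),np.array(c["dist"]))[0].ravel()
def world(c,u,v,z=None):
    n=cv2.undistortPoints(np.array([[[u,v]]],float),np.array(c["mtx"]),np.array(c["dist"])).ravel()
    d=c["range_z"][int(round(v)),int(round(u))] if z is None else z
    E=np.array(c["extrinsics"]);return E[:3,:3].T@(np.array([n[0]*d,n[1]*d,d])-E[:3,3])
def save(c,name,crop=None,s=1):
    im=c["pixels"][:,:,::-1]
    if crop: a,b,w,h=crop; im=im[b:b+h,a:a+w]
    cv2.imwrite("pics/"+name,cv2.resize(im,None,fx=s,fy=s,interpolation=cv2.INTER_CUBIC))
E
python3 - <<'E'
from h import *
for n in("top","side"):
    c=manip.camera(n);save(c,n+"0.png")
    for t in ("rest","clevis","bar_knob","bar_eye","bar_pivot","pin_block","pin","pin_shoulder"):
        for d in manip.landmark_of(t,c)[:4]: print(n,t,np.round(d["location"],4),round(d["confidence"],2),px(c,d["location"]).round())
    for t in ("planter","measuring_cup","glaze_jar","bisque_bowl","rib","paddle","brush"):
        for d in manip.landmark_of(t,c)[:1]: print(n,t,np.round(d["location"],3),round(d["confidence"],2))
E
```

```text
top rest [ 0.674   0.0644 -0.0016] 0.62 [252. 175.]
top clevis [ 0.6915 -0.0177  0.1533] 0.71 [278. 158.]
top clevis [ 3.915e-01 -8.410e-02 -2.000e-04] 0.66 [302. 266.]
top bar_knob [0.6337 0.0505 0.1404] 0.79 [254. 180.]
top bar_eye [ 0.6266 -0.0059  0.1049] 0.58 [275. 184.]
top bar_eye [ 0.3898 -0.0823 -0.0017] 0.17 [301. 267.]
top bar_pivot [0.6606 0.1352 0.1456] 0.63 [224. 170.]
top pin_block [ 0.5375 -0.2489 -0.0042] 0.79 [355. 217.]
top pin [ 0.5135 -0.1526  0.0022] 0.65 [324. 225.]
top pin [ 0.5355 -0.2519  0.0111] 0.51 [356. 217.]
top pin [ 0.4446 -0.2809 -0.0006] 0.47 [366. 247.]
top pin [ 0.5759 -0.3475 -0.0015] 0.42 [386. 204.]
top pin_shoulder [ 0.5165 -0.1465  0.0629] 0.6 [323. 223.]
top pin_shoulder [ 0.5313 -0.2529  0.07  ] 0.55 [360. 217.]
top pin_shoulder [ 0.4468 -0.2783  0.0562] 0.54 [369. 246.]
top pin_shoulder [ 0.582  -0.3482  0.0572] 0.48 [391. 200.]
top planter [ 0.747 -0.286  0.002] 0.9
top measuring_cup [ 0.394 -0.083 -0.002] 0.92
top glaze_jar [ 0.729  0.358 -0.001] 0.97
top rib [ 0.668 -0.47   0.003] 0.79
top paddle [0.659 0.135 0.146] 0.69
top brush [0.34
[... 546 characters left out ...]
0026] 0.8 [293. 298.]
side pin [ 0.5841 -0.3473  0.0009] 0.81 [322. 326.]
side pin [ 0.5136 -0.1395  0.006 ] 0.7 [276. 265.]
side pin [ 0.4203 -0.2699  0.0015] 0.68 [255. 314.]
side pin [ 0.5307 -0.2515  0.0123] 0.57 [293. 297.]
side pin_shoulder [ 0.5352 -0.2485  0.0687] 0.68 [295. 285.]
side pin_shoulder [ 0.6248 -0.3161  0.0164] 0.51 [333. 309.]
side pin_shoulder [ 0.5486 -0.0974  0.0191] 0.49 [284. 249.]
side planter [ 0.753 -0.291  0.   ] 0.71
side measuring_cup [ 0.394 -0.085  0.   ] 0.81
side glaze_jar [0.727 0.356 0.001] 0.82
side bisque_bowl [ 0.443 -0.45   0.002] 0.61
side rib [ 0.664 -0.468  0.002] 0.79
side paddle [ 0.52   0.412 -0.   ] 0.64
side brush [ 0.347  0.269 -0.   ] 0.84
```

View pics/top0.png

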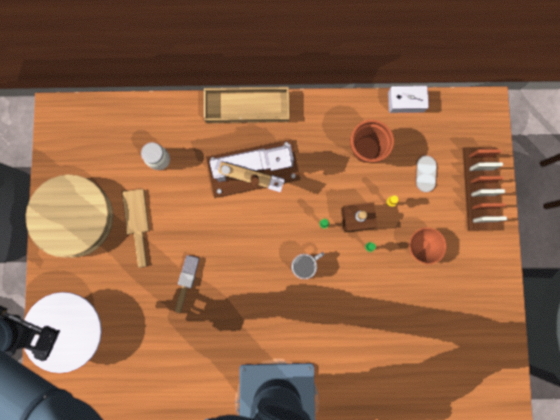

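View pics/side0.png

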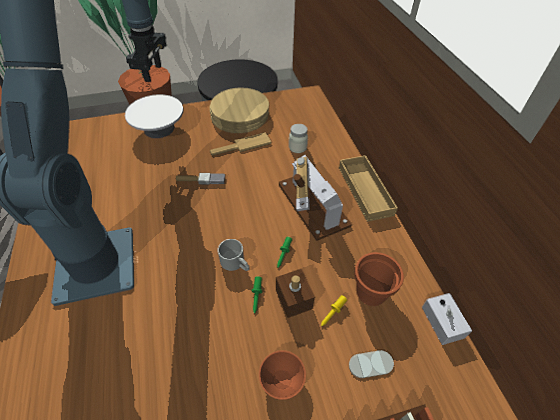

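Pin candidates (top view): the wooden-grip steel pin standing in the dark block at (360,216); green ones at (324,223) and (370,246); yellow at (392,201). By the description, it is the one in the block. The bar with the wooden knob is at (254,178), swung about 0.5 rad down-slope. The clevis is near (278,158).

Run:
```python
from h import *
from scipy.spatial.transform import Rotation as R
s=manip.sense();print(s["time"],s["position"],R.from_quat(s["tcp_rot"]).as_matrix().round(3).tolist(),s["opening"],s["wrist_force"])
c=manip.camera("side");save(c,"pinchk.png",(230,130,140,200),3)
```

```text
1.6 [0.25240051 0.59899879 0.24672835] [[-0.922, 0.388, 0.0], [0.388, 0.922, 0.0], [-0.0, 0.0, -1.0]] 0.08824400513143246 [-0.09821442 -0.03980099 -0.63909859]
```

View pics/pinchk.png

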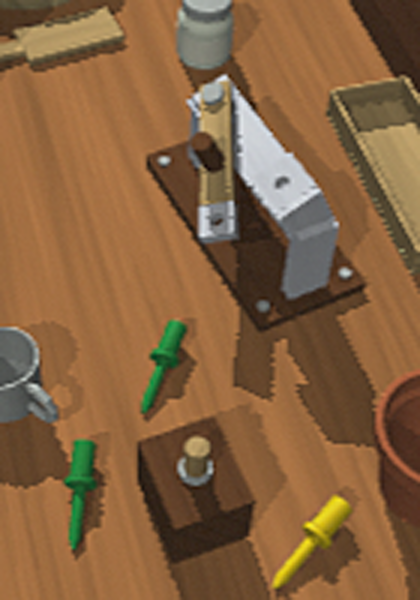

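The crop confirms it: the pin in the dark block has a wooden grip and steel collar, at about (197,455) in the crop. The bar's knob is at (205,150), and the clevis's upper hole is at (282,182). I'll move over the rest.

carry_out(translation=[[0.2,-0.4,0.6],[0.45,-0.7,0.6],[0.5,-0.75,0.4],[0.5,-0.75,0.3],[0.5,-0.75,0],[0.5,-0.75,0],[0.5,-0.75,0],[0.5,-0.75,0]], yaw=[2,3,3,3,3,3,3,3])

```text
time: 2.65
position: [0.4722, 0.2614, 0.361]
tcp_rot: [-0.002, 1.0, 0.0, 0.0]
wrist_force: [0.4, 1.2, 0.1]
opening: 0.0881
gripper_force: 0.0
```

carry_out(translation=[[0.5,-0.75,0],[0.5,-0.75,0],[0.5,-0.75,0],[0.5,-0.75,0],[0.3,-0.75,0],[0.2,-0.38,0],[0,0,0],[0,0,0]], yaw=[3,3,3,1.4,0,0,0,0])

```text
time: 3.65
position: [0.621, 0.0169, 0.3606]
tcp_rot: [-0.093, 0.996, 0.001, -0.0]
wrist_force: [-0.6, 0.8, 0.2]
opening: 0.0885
gripper_force: 0.0
```

Run:
```python
from h import *
s=manip.sense();print(s["time"],s["position"],s["tcp_rot"])
c=manip.camera("wrist");save(c,"w1.png");print(np.array(c["extrinsics"]).round(3).tolist())
for t in ("clevis","bar_knob","bar_eye","bar_pivot","rest"):
    for d in manip.landmark_of(t,c)[:2]: print(t,np.round(d["location"],4),round(d["confidence"],2),px(c,d["location"]).round())
np.savez("w1.npz",**{k:np.array(v) for k,v in c.items()})
```

```text
3.65 [0.62101416 0.01686852 0.36063511] [-9.27789444e-02  9.95686566e-01  5.57963659e-04 -1.35953584e-04]
[[-0.186, 0.983, 0.001, 0.098], [0.946, 0.179, 0.271, -0.658], [0.267, 0.051, -0.962, 0.333], [0.0, 0.0, 0.0, 1.0]]
clevis [ 0.688  -0.0156  0.1485] 0.59 [243. 231.]
bar_knob [0.6345 0.0517 0.1413] 0.94 [305. 198.]
bar_eye [ 0.6233 -0.0072  0.1073] 0.89 [261. 175.]
bar_pivot [0.6611 0.1317 0.1497] 0.89 [365. 232.]
rest [0.6714 0.0609 0.0019] 0.86 [300. 199.]
```

View pics/w1.png

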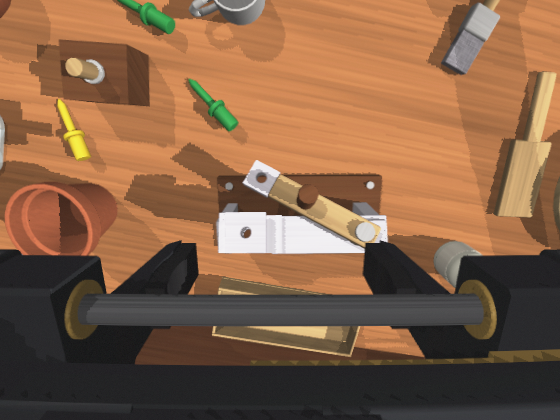

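The wrist picture shows the clevis hole at (246,232), the bar eye at (262,178), the knob at (307,195) and the pivot at (366,231). The wooden pin is at (82,70) in its block. Next I'll refine these positions with plane and hole fits.

```bash
cat >> h.py <<'E'
def hole(c,u,v,r=9,ring=(9,16)):
    "dark hole near u,v: centre pixel, its world point on the fitted plane around, plane normal"
    u,v=int(u),int(v);g=cv2.cvtColor(c["pixels"],cv2.COLOR_RGB2GRAY)
    p=g[v-r:v+r+1,u-r:u+r+1].astype(float);t=(p.min()+np.median(p))/2
    n,l,st,ce=cv2.connectedComponentsWithStats((p<t).astype(np.uint8))
    k=1+np.argmax(st[1:,4]);cu,cv_=ce[k]+[u-r,v-r]
    P=[world(c,a,b) for a in range(u-18,u+19) for b in range(v-18,v+19) if ring[0]<=np.hypot(a-cu,b-cv_)<=ring[1] and c["range_z"][b,a]>0]
    P=np.array(P);m=np.median(P,0);P=P[np.linalg.norm(P-m,axis=1)<.04]
    for _ in range(4):
        m=P.mean(0);nn=np.linalg.svd(P-m)[2][2];nn*=np.sign(nn[2]);d=(P-m)@nn;P=P[abs(d)<max(.0015,1.5*np.median(abs(d)))]
    E=np.array(c["extrinsics"]);o=-E[:3,:3].T@E[:3,3];q=world(c,cu,cv_,1.)-o
    return (cu,cv_),st[k,4],o+q*((m-o)@nn)/(q@nn),nn
E
python3 - <<'E'
from h import *
c=dict(np.load("w1.npz"))
for u,v,r in((246,232,9),(262,178,8)):
    print([np.round(x,4) for x in hole(c,u,v,r,(8,14))])
# board rim screws and rail edges: white-surface min area rect
hsv=cv2.cvtColor(c["pixels"],cv2.COLOR_RGB2HSV)
m=((hsv[...,1]<60)&(hsv[...,2]>150)).astype(np.uint8);m[:190]=0;m[262:]=0;m[:,:205]=0;m[:,400:]=0
ys,xs=np.where(m);lo=[(x,ys[xs==x].max()) for x in range(270,350) if (xs==x).any()]
a,b=lo[0],lo[-1];A,B=world(c,a[0],a[1]-3),world(c,b[0],b[1]-3);print(a,b,A,B,np.degrees(np.arctan2(-(B-A)[0],(B-A)[1])))
# knob: points higher than the bar top
E
python3 - <<'E'
from h import *
c=dict(np.load("w1.npz"))
P=[(u,v,*world(c,u,v)) for u in range(285,325) for v in range(175,215)]
P=np.array(P);h=P[:,4];print(h.max())
psi=np.radians(10.6);ex=np.array([np.cos(psi),np.sin(psi),0]);zc=-np.sin(np.radians(25))*ex+np.cos(np.radians(25))*np.array([0,0,1])
s=P[:,2:]@zc;k=s>s.max()-.004;print("knob top",P[k,2:].mean(0),k.sum())
s=manip.sense();print(s['time'])
E
```

```text
[array([245.5181, 232.494 ]), np.int32(83), array([ 0.6889, -0.0126,  0.1506]), array([-0.4171, -0.0738,  0.9059])]
[array([260.8824, 177.2941]), np.int32(85), array([ 0.6262, -0.0069,  0.107 ]), array([-0.4131, -0.0775,  0.9074])]
(270, np.int64(252)) (349, np.int64(252)) [0.71313933 0.0216202  0.13189726] [0.69776479 0.12693578 0.12207993] 8.305682010136778
0.4988390818999151
knob top [0.55220954 0.00454795 0.49883908] 7
3.95
```

carry_out(translation=[[0.2,0.58,-0.2],[0,0,-0.7],[0,0,-0.8],[0,0,-0.8],[0,0,-0.7],[0,0,-0.5],[0,0,0],[0,0,0]], yaw=[0,0,0,0,0,0,0,0], jaw=50)

```text
time: 4.95
position: [0.6343, 0.0502, 0.1401]
tcp_rot: [-0.092, 0.996, 0.0, 0.001]
wrist_force: [-0.2, -0.6, 0.4]
opening: 0.0498
gripper_force: 0.0
```

Run:
```python
from h import *
s=manip.sense();print(s["time"],s["position"],s["tcp_rot"],s["wrist_force"],s["opening"])
c=manip.camera("wrist");save(c,"w2.png")
```

```text
4.95 [0.63431756 0.0501959  0.14014817] [-9.20184127e-02  9.95756805e-01  4.69891737e-05  9.97467166e-04] [-0.17115815 -0.61646638  0.3705084 ] 0.04983322018576353
```

View pics/w2.png

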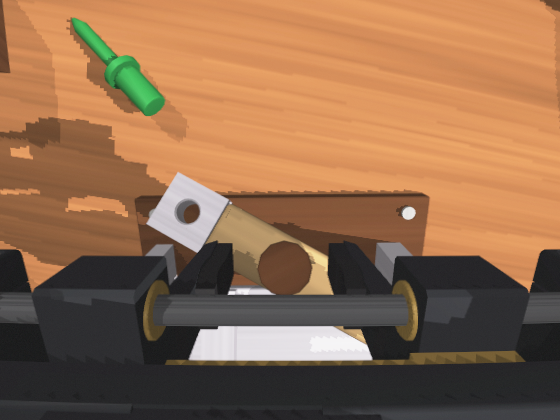

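The knob at (285,268) sits centred between the open fingers. I'll go down a little, close, and swing it along the arc.

carry_out(translation=[[0,0,-0.06],[0,0,0],[0,0,0],[0,0,0],[0,0,0],[0,0,0]], yaw=[0,0,0,0,0,0], jaw=15)

```text
time: 5.75
position: [0.6333, 0.0518, 0.1355]
tcp_rot: [-0.093, 0.996, 0.001, 0.0]
wrist_force: [-2.6, 5.1, 3.4]
opening: 0.0232
gripper_force: 30.0
```

carry_out(translation=[[0.128,-0.042,0.055],[0.131,-0.028,0.058],[0.133,-0.013,0.06],[0.132,0.002,0.061],[0.131,0.017,0.062],[0,0,0],[0,0,0],[0,0,0]], yaw=[0,0,0,0,0,0,0,0])

```text
time: 6.75
position: [0.6691, 0.0481, 0.1513]
tcp_rot: [-0.093, 0.996, 0.001, -0.004]
wrist_force: [-8.1, 6.6, 1.4]
opening: 0.0236
gripper_force: 30.0
```

Run:
```python
from h import *
s=manip.sense();print(s["time"],s["position"],s["wrist_force"],s["opening"])
c=manip.camera("wrist");save(c,"w3.png",(80,160,320,160),2.5)
for n in("wrist","top","side"):
    if n!="wrist":c=manip.camera(n)
    for t in ("clevis","bar_eye","bar_knob"):
        for d in manip.landmark_of(t,c)[:1]: print(n,t,np.round(d["location"],4),round(d["confidence"],2),px(c,d["location"]).round())
```

```text
6.75 [0.66912155 0.04809319 0.15126754] [-8.10857713  6.59201747  1.41096529] 0.023586187062151896
wrist bar_knob [0.6708 0.0482 0.1585] 0.74 [278. 276.]
top clevis [ 0.6866 -0.0147  0.1498] 0.47 [277. 160.]
top bar_eye [ 0.5336 -0.2506  0.0113] 0.3 [356. 218.]
top bar_knob [ 0.5353 -0.2531 -0.0013] 0.46 [356. 218.]
side clevis [ 0.6918 -0.0144  0.1483] 0.8 [325. 191.]
side bar_eye [ 0.6921 -0.0165  0.1325] 0.72 [324. 195.]
side bar_knob [0.6684 0.0475 0.1592] 0.54 [311. 175.]
```

View pics/w3.png

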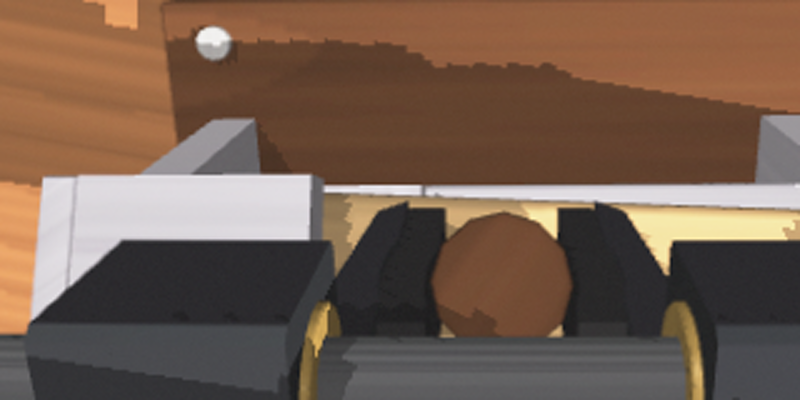

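The hole is hidden by the gripper. The tool stopped about 3.5 mm short because of compliance, so I'll add that, then release and rise to look.

carry_out(translation=[[0.055,0.008,0.026],[0,0,0],[0,0,0],[0,0,0]], yaw=[0,0,0,0])

```text
time: 7.85
position: [0.6716, 0.0485, 0.1524]
tcp_rot: [-0.093, 0.996, 0.001, -0.005]
wrist_force: [-11.5, 5.4, 0.5]
opening: 0.0232
gripper_force: 30.0
```

carry_out(translation=[[0,0,0],[0,0,0],[0,0,0],[0,0,0.5],[-0.3,0,0.9],[-0.4,-0.3,0.9],[0,0,0],[0,0,0]], yaw=[0,0,0,0,0,0,0,0], jaw=50)

```text
time: 8.85
position: [0.634, 0.0285, 0.2922]
tcp_rot: [-0.092, 0.996, 0.0, 0.0]
wrist_force: [-0.4, 0.8, 0.2]
opening: 0.0499
gripper_force: 0.0
```

Run:
```python
from h import *
s=manip.sense();print(s["time"],s["position"],s["wrist_force"],s["opening"])
c=manip.camera("wrist");np.savez("w4.npz",**{k:np.array(v) for k,v in c.items()})
for t in ("clevis","bar_eye","bar_knob","bar_pivot"):
        for d in manip.landmark_of(t,c)[:1]: print(t,np.round(d["location"],4),round(d["confidence"],2),px(c,d["location"]).round())
u,v=px(c,[.689,-.013,.1505]);print(u,v)
save(c,"w4.png",(int(u)-50,int(v)-40,100,80),6)
```

```text
8.85 [0.63404039 0.02849858 0.29221714] [-0.40933135  0.78993615  0.24093869] 0.04988094595894057
clevis [ 0.6859 -0.0166  0.1462] 0.56 [226. 238.]
bar_knob [0.67   0.0475 0.1581] 0.83 [292. 238.]
bar_pivot [0.6616 0.1299 0.1508] 0.56 [374. 242.]
228.40848095305262 242.63787696670144
```

View pics/w4.png

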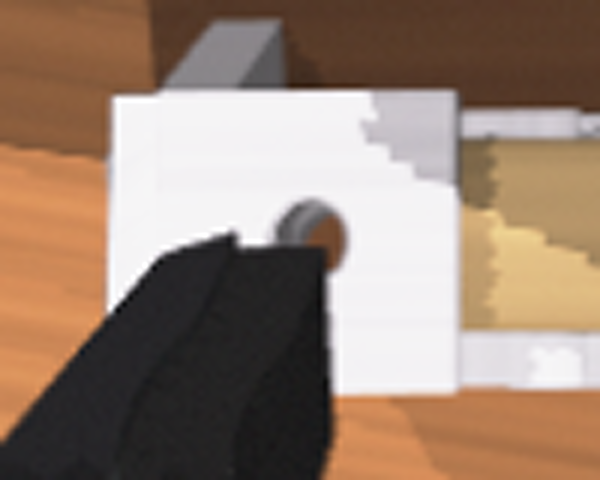

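The clevis hole at about (310,238) in the crop is partly behind a finger, and the bench shows through it, so it is roughly aligned. I'll line the camera up along the bore axis to measure.

Run:
```python
from h import *
c=dict(np.load("w4.npz"));E=c["extrinsics"];o=-E[:3,:3].T@E[:3,3];s=manip.sense();T=s["position"];print("cam-tcp",o-T)
psi=np.radians(10.6);ex=np.array([np.cos(psi),np.sin(psi),0]);a=np.radians(25);zc=-np.sin(a)*ex+np.cos(a)*np.array([0,0,1])
C=np.array([.6895,-.0135,.1505])
for d in(.25,.3,.35):
    n=C+d*zc;dl=n-o;E2=E.copy();E2[:3,3]=-E[:3,:3]@n
    print(d,dl/.06,T+dl,px({**c,"extrinsics":E2},C))
```

```text
cam-tcp [-0.06861194 -0.01252312  0.13939855]
0.25 [ 0.3423642  -0.82302823 -0.88847386] [ 0.65426034 -0.02041218  0.2376784 ] [280.32551852 255.7050501 ]
0.3 [-0.00380783 -0.88781256 -0.13321737] [ 0.63349002 -0.02429924  0.28299379] [280.32551852 255.7050501 ]
0.35 [-0.34997985 -0.9525969   0.62203911] [ 0.61271969 -0.0281863   0.32830918] [280.32551852 255.7050501 ]
```

carry_out(translation=[[0.34,-0.82,-0.4],[0,0,-0.49],[0,0,0],[0,0,0]], yaw=[0,0,0,0], jaw=88)

```text
time: 9.6
position: [0.6548, -0.0195, 0.2397]
tcp_rot: [-0.093, 0.996, 0.0, 0.0]
wrist_force: [-0.1, -0.4, 0.5]
opening: 0.087
gripper_force: 0.0
```

Run:
```python
from h import *
s=manip.sense();print(s["time"],s["position"],s["opening"])
c=manip.camera("wrist");np.savez("w5.npz",**{k:np.array(v) for k,v in c.items()})
for t in ("clevis","bar_knob"):
        for d in manip.landmark_of(t,c)[:1]: print(t,np.round(d["location"],4),round(d["confidence"],2),px(c,d["location"]).round())
save(c,"w5.png",(230,205,100,80),6)
```

```text
9.6 [ 0.65479438 -0.01953182  0.23966008] 0.08701509168385702
clevis [0.675  0.0603 0.0038] 0.73 [338. 206.]
bar_knob [0.6706 0.0543 0.1604] 0.88 [368. 253.]
```

View pics/w5.png

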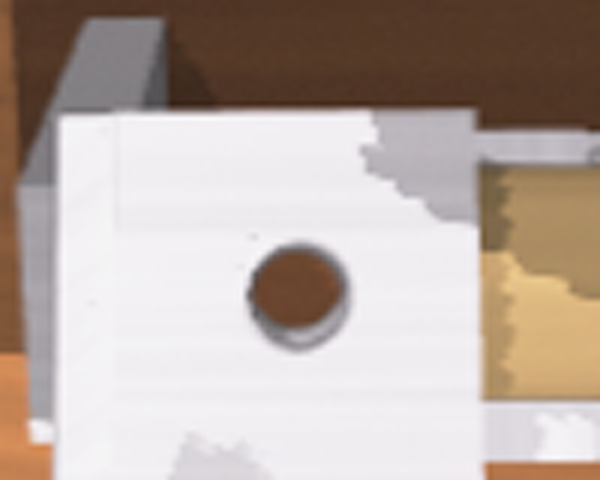

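```bash
cat > fit.py <<'E'
from h import *
from scipy.optimize import minimize
import sys
c=dict(np.load(sys.argv[1]));C0=np.array([.6895,-.0135,.1505])
psi=np.radians(10.6);ex=np.array([np.cos(psi),np.sin(psi),0]);ey=np.array([-ex[1],ex[0],0]);a=np.radians(25)
Z=np.array([0,0,1.]);zc=-np.sin(a)*ex+np.cos(a)*Z;xc=np.cos(a)*ex+np.sin(a)*Z
E=c["extrinsics"];rv=cv2.Rodrigues(E[:3,:3])[0];t=np.linspace(0,2*np.pi,60)
x0,y0,S=230,205,8
def disc(o):
    P=o+.007*(np.cos(t)[:,None]*xc+np.sin(t)[:,None]*ey);q=cv2.projectPoints(P,rv,E[:3,3],c["mtx"],c["dist"])[0].reshape(-1,2)
    m=np.zeros((80*S,100*S),np.uint8);cv2.fillPoly(m,[((q-[x0,y0]+.5)*S).astype(np.int32)],255);return cv2.resize(m,(100,80),interpolation=cv2.INTER_AREA)/255.
im=c["pixels"][y0:y0+80,x0:x0+100].astype(float)
sat=im[...,0]-im[...,2]
win=np.s_[28:62,32:68]
brown=np.clip(sat/np.percentile(sat[40:50,44:54],50),0,1)
gray=im.mean(2);notwhite=np.clip((225-gray)/80,0,1)
def f1(p): return ((disc(C0+p[0]*xc+p[1]*ey)-np.maximum(notwhite,brown))[win]**2).sum()
r=min((minimize(f1,(i,j),method="Nelder-Mead",options=dict(initial_simplex=[(i,j),(i+.002,j),(i,j+.002)])) for i in(-.003,0,.003) for j in(-.003,0,.003)),key=lambda r:r.fun)
C=C0+r.x[0]*xc+r.x[1]*ey;print("C",C.round(4),r.x,r.fun)
low=disc(C)*disc(C-.012*zc)*disc(C-.030*zc)*disc(C-.042*zc)
for d in np.arange(-4,4.1,.5)*1e-3:
    m=low*disc(C+d*xc-.014*zc)*disc(C+d*xc-.028*zc);print(round(d*1e3,1),round(((m-brown)[win]**2).sum(),2))
E
python3 fit.py w5.npz
```

```text
C [ 0.6888 -0.0131  0.1502] [-0.00071198  0.00054168] 8.593837646578239
-4.0 17.8
-3.5 11.89
-3.0 5.23
-2.5 3.33
-2.0 6.08
-1.5 11.36
-1.0 19.46
-0.5 25.54
0.0 29.0
0.5 30.27
1.0 33.65
1.5 39.42
2.0 46.7
2.5 54.39
3.0 61.28
3.5 69.3
4.0 75.72
```

The model fit says the bar is still 2.6 mm down-slope at the eye, so 1.5 mm at the knob. I'll regrip and correct it.

carry_out(translation=[[0.1,0.5,0],[0.18,0.63,0],[0,0,-0.5],[0,0,-0.6],[0,0,-0.36],[0,0,0],[0,0,0]], yaw=[0,0,0,0,0,0,0], jaw=50)

```text
time: 10.62
position: [0.6721, 0.0475, 0.153]
tcp_rot: [-0.092, 0.996, 0.0, 0.001]
wrist_force: [0.5, -0.2, -0.8]
opening: 0.0496
gripper_force: 0.2
```

carry_out(translation=[[0,0,0],[0,0,0],[0,0,0],[0,0,0],[0,0,0]], yaw=[0,0,0,0,0], jaw=15)

```text
time: 11.25
position: [0.6713, 0.0485, 0.152]
tcp_rot: [-0.092, 0.996, 0.001, 0.0]
wrist_force: [-2.3, 3.8, 5.8]
opening: 0.0231
gripper_force: 30.0
```

carry_out(translation=[[0.05,0.01,0.024],[0,0,0],[0,0,0],[0,0,0]], yaw=[0,0,0,0])

```text
time: 11.75
position: [0.672, 0.0486, 0.1523]
tcp_rot: [-0.092, 0.996, 0.001, -0.003]
wrist_force: [-8.0, 2.9, 4.9]
opening: 0.0233
gripper_force: 30.0
```

carry_out(translation=[[0.03,0.005,0.014],[0,0,0],[0,0,0]], yaw=[0,0,0])

```text
time: 12.12
position: [0.6725, 0.0487, 0.1525]
tcp_rot: [-0.093, 0.996, 0.0, -0.004]
wrist_force: [-9.8, 2.9, 5.0]
opening: 0.0232
gripper_force: 30.0
```

carry_out(translation=[[0.025,0.004,0.012],[0,0,0],[0,0,0]], yaw=[0,0,0])

```text
time: 12.5
position: [0.6731, 0.0489, 0.1528]
tcp_rot: [-0.093, 0.996, 0.0, -0.005]
wrist_force: [-12.7, 2.4, 5.4]
opening: 0.0233
gripper_force: 30.0
```

carry_out(translation=[[0,0,0],[0,0,0],[0,0,0.5],[0,0,0.6],[-0.2,-0.63,0.36],[-0.18,-0.52,-0.08],[0,0,0],[0,0,0]], yaw=[0,0,0,0,0,0,0,0], jaw=88)

```text
time: 13.5
position: [0.655, -0.0199, 0.2372]
tcp_rot: [-0.092, 0.996, 0.0, 0.0]
wrist_force: [-0.3, 0.2, 0.5]
opening: 0.088
gripper_force: 0.0
```

```bash
python3 - <<'E'
from h import *
s=manip.sense();print(s["time"],s["position"],s["opening"])
c=manip.camera("wrist");np.savez("w6.npz",**{k:np.array(v) for k,v in c.items()})
E
python3 fit.py w6.npz
```

```text
13.5 [ 0.65504948 -0.01993423  0.23715162] 0.08796649143896701
C [ 0.6886 -0.0129  0.1501] [-0.00085094  0.00077296] 10.14770430843906
-4.0 52.93
-3.5 45.19
-3.0 37.06
-2.5 29.13
-2.0 22.02
-1.5 14.48
-1.0 9.55
-0.5 7.12
0.0 7.64
0.5 5.94
1.0 3.61
1.5 5.86
2.0 12.91
2.5 20.05
3.0 28.38
3.5 35.82
4.0 43.77
```

The bar stays by itself, aligned within about 1 mm. Next, the pin: I'll go above the block and look.

carry_out(translation=[[-0.1,-0.4,0.4],[-0.4,-0.8,0],[-0.4,-0.8,0],[-0.4,-0.8,0],[-0.4,-0.75,-0.2],[-0.32,-0.3,0],[0,0,0],[0,0,0]], yaw=[0,0,0,0,0,0,0,0])

```text
time: 14.55
position: [0.5352, -0.2495, 0.2493]
tcp_rot: [-0.093, 0.996, 0.0, 0.001]
wrist_force: [0.9, 0.8, -0.4]
opening: 0.088
gripper_force: 0.0
```

Run:
```python
from h import *
s=manip.sense();print(s["time"],s["position"],s["opening"])
c=manip.camera("wrist");np.savez("w7.npz",**{k:np.array(v) for k,v in c.items()})
for t in ("pin","pin_shoulder","pin_block"):
        for d in manip.landmark_of(t,c)[:2]: print(t,np.round(d["location"],4),round(d["confidence"],2),px(c,d["location"]).round())
# grip top: pixels whose height is ~112 mm near the pin
P=np.array([world(c,u,v) for u in range(180,380) for v in range(100,330)])
k=(abs(P[:,2]-.112)<.005)&(np.hypot(P[:,0]-.534,P[:,1]+.251)<.03);print("grip top",np.median(P[k],0),(P[k].max(0)+P[k].min(0))/2,np.ptp(P[k],axis=0),k.sum())
save(c,"w7.png")
```

```text
14.55 [ 0.53518626 -0.24954454  0.24928019] 0.08797412791329526
pin [ 0.4217 -0.2659  0.0033] 0.73 [284.  82.]
pin [ 0.5784 -0.3443  0.0029] 0.67 [202. 196.]
pin_shoulder [ 0.5388 -0.2498  0.0702] 0.84 [279. 192.]
pin_shoulder [ 0.6278 -0.3143  0.0122] 0.79 [219. 237.]
grip top [ 0.53258759 -0.25109593  0.1120766 ] [ 0.53293182 -0.25087899  0.11088806] [0.02080158 0.02127313 0.00649145] 407
```

View pics/w7.png

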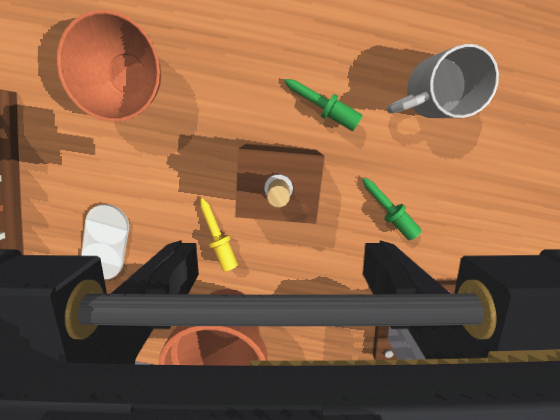

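The view shows the wooden pin grip at (278,196) between the fingers. The planter is clear of the gripper body.

carry_out(translation=[[-0.03,-0.025,-0.6],[0,0,-0.7],[0,0,-0.7],[0,0,-0.45],[0,0,-0.2],[0,0,0],[0,0,0]], yaw=[0,0,0,0,0,0,0], jaw=44)

```text
time: 15.62
position: [0.5327, -0.2534, 0.0915]
tcp_rot: [-0.092, 0.996, -0.0, 0.001]
wrist_force: [0.6, 0.4, 0.9]
opening: 0.0441
gripper_force: 0.0
```

carry_out(translation=[[0,0,0],[0,0,0],[0,0,0],[0,0,0],[0,0,0]], yaw=[0,0,0,0,0], jaw=12)

```text
time: 16.25
position: [0.532, -0.2532, 0.0907]
tcp_rot: [-0.092, 0.996, -0.0, 0.0]
wrist_force: [-0.6, -0.0, 6.1]
opening: 0.0214
gripper_force: 30.0
```

Pin gripped. I'll lift until the nose is about 14 mm in the hole, then lean the pin 25° against the hole's rim.

carry_out(translation=[[0,0,0.3],[0,0,0.43],[0,0,0],[-0.14,-0.026,-0.01],[-0.14,-0.026,-0.02],[-0.14,-0.026,-0.04],[-0.15,-0.028,-0.06],[0,0,0]], yaw=[0,0,0,0,0,0,0,0])

```text
time: 17.25
position: [0.496, -0.2598, 0.1257]
tcp_rot: [-0.091, 0.996, 0.0, -0.001]
wrist_force: [1.2, 0.6, 2.3]
opening: 0.021
gripper_force: 30.0
```

carry_out(translation=[[0,0,0],[-0.05,-0.01,0.3],[-0.15,-0.03,0.4],[0,0,0.8],[0,0,0],[0,0,0]], yaw=[0,0,0,0,0,0])

```text
time: 18.0
position: [0.4849, -0.2618, 0.2163]
tcp_rot: [-0.092, 0.996, 0.0, -0.0]
wrist_force: [0.2, -0.3, -1.6]
opening: 0.0212
gripper_force: 30.0
```

Run:
```python
from h import *
s=manip.sense();print(s["time"],s["position"],s["opening"],s["wrist_force"])
c=manip.camera("side");np.savez("s8.npz",**{k:np.array(v) for k,v in c.items()})
for t in ("pin","pin_shoulder"):
        for d in manip.landmark_of(t,c)[:4]: print(t,np.round(d["location"],4),round(d["confidence"],2),px(c,d["location"]).round())
u,v=px(c,s["position"]);print(u,v)
save(c,"s8.png",(int(u)-50,int(v)-40,100,80),7)
```

```text
18.0 [ 0.48489132 -0.26177437  0.21632746] 0.02118014486301105 [ 0.1724391  -0.27198886 -1.63506527]
pin [ 0.58   -0.3464  0.0011] 0.53 [321. 326.]
pin [ 0.4187 -0.2696  0.0027] 0.46 [254. 314.]
pin_shoulder [ 0.4377 -0.2124  0.0192] 0.74 [256. 291.]
pin_shoulder [ 0.6238 -0.316   0.0155] 0.69 [333. 309.]
278.3802756906793 263.7783994263865
```

View pics/s8.png

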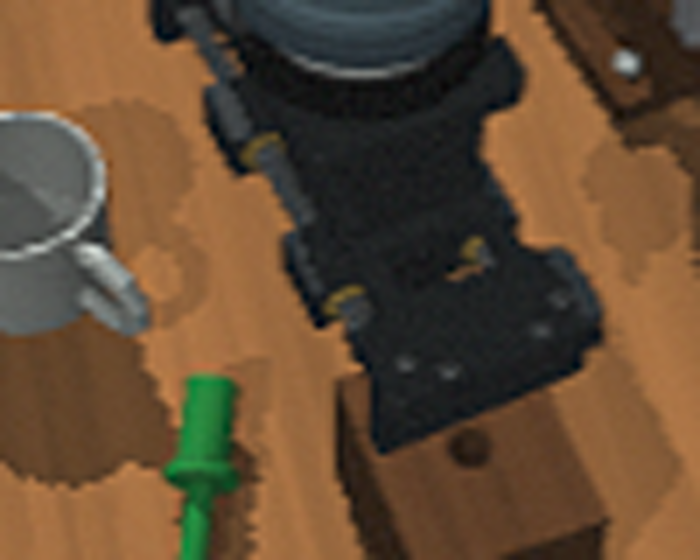

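The block's hole is empty, so the pin is in hand but hidden by the gripper from this side. I'll measure its tilt from the wrist depth image.

```bash
cat > tilt.py <<'E'
from h import *
from scipy.optimize import least_squares
c=manip.camera("wrist");s=manip.sense();T=np.array(s["position"])
psi=np.radians(10.6);ex=np.array([np.cos(psi),np.sin(psi),0]);ey=np.array([-ex[1],ex[0],0]);B=np.array([ex,ey,[0,0,1]])
for d in manip.landmark_of("pin_shoulder",c)[:3]: print("sh",(B@(d["location"]-T)).round(4),round(d["confidence"],2))
for d in manip.landmark_of("pin",c)[:4]: print("tip",(B@(d["location"]-T)).round(4),round(d["confidence"],2))
Q=np.array([np.r_[B@(world(c,u,v)-T),u,v] for u in range(200,360) for v in range(120,330) if c["range_z"][v,u]>0])
k=(abs(Q[:,1])<.0105)&(abs(Q[:,0])<.06)&(Q[:,2]>-.09)&(Q[:,2]<.045);Q=Q[k];P=Q[:,:3]
print(len(P),P.min(0).round(3),P.max(0).round(3))
def seg(x,r,z0,z1):  # distance to capped cylinder, x=(radial,axial)
    q=np.c_[x[:,0]-r,np.abs(x[:,1]-(z0+z1)/2)-(z1-z0)/2]
    return np.minimum(q.max(1),0)+np.linalg.norm(np.maximum(q,0),axis=1)
def sd(p):
    t,g,x0,y0=p;a=np.array([-np.sin(t),0,np.cos(t)]);o=np.array([x0,y0,.011])-g*a  # tip; g=tip-to-grasp
    w=P-o;ax=w@a;rd=np.linalg.norm(w-ax[:,None]*a,axis=1);x=np.c_[rd,ax]
    return np.min([seg(x,11e-3,.064,.1),seg(x,15e-3,.058,.064),seg(x,6e-3,.006,.058)],0)
for t0 in(0,.2,.44,.65):
    r=least_squares(sd,(t0,.09,0,0),loss="soft_l1",f_scale=.0015,x_scale=(.1,.01,.005,.005));print(np.degrees(r.x[0]).round(1),r.x.round(4),r.cost*1e6,np.median(abs(r.fun)).round(5))
print(s["time"])
E
python3 tilt.py
```

```text
sh [-0.038   0.0575 -0.2014] 0.97
sh [ 0.0905  0.1505 -0.2058] 0.9
tip [ 0.046  -0.0026 -0.0738] 0.97
tip [ 0.0536  0.1042 -0.2085] 0.7
tip [-0.0651  0.0111 -0.214 ] 0.58
tip [ 0.0783 -0.0985 -0.2112] 0.49
2030 [-0.014 -0.01  -0.02 ] [0.02  0.01  0.038]
27.9 [ 0.4867  0.0912 -0.0023 -0.0005] 1533.168160995615 0.00049
27.9 [ 0.4867  0.0912 -0.0023 -0.0005] 1533.1681609968346 0.00049
27.9 [ 0.4867  0.0912 -0.0023 -0.0005] 1533.1681609956654 0.00049
27.9 [ 4.871e-01  9.120e-02 -2.300e-03 -4.000e-04] 1533.1587425854889 0.00049
18.2
```

carry_out(translation=[[0.1,0.2,0.4],[0.4,0.6,0.3],[0.4,0.65,0],[0.4,0.65,0],[0.4,0.65,0],[0.4,0.6,0],[0.3,0.4,0],[0.16,0.25,0]], yaw=[0,0,0,0,0,0,0,0])

```text
time: 19.3
position: [0.6395, -0.0203, 0.2575]
tcp_rot: [-0.093, 0.996, 0.0, -0.0]
wrist_force: [-0.1, -0.1, -1.1]
opening: 0.0212
gripper_force: 30.0
```

carry_out(translation=[[0,0,-0.15],[0,0,-0.11],[0,0,0],[0,0,0]], yaw=[0,0,0,0])

```text
time: 19.8
position: [0.6389, -0.0228, 0.2428]
tcp_rot: [-0.091, 0.996, -0.0, 0.0]
wrist_force: [-0.3, 0.3, -1.4]
opening: 0.0208
gripper_force: 30.0
```

```bash
python3 - <<'E'
from h import *
s=manip.sense();print(s["position"])
for n in("side","top","wrist"):
    c=manip.camera(n)
    for t in ("pin","pin_shoulder","clevis"):
        for d in manip.landmark_of(t,c):
            if d["location"][2]>.1: print(n,t,np.round(d["location"],4),round(d["confidence"],2))
E
python3 tilt.py
```

```text
[ 0.63888535 -0.0228431   0.24282985]
side pin_shoulder [ 0.6509 -0.0161  0.2257] 0.6
side clevis [ 0.6924 -0.0113  0.1538] 0.76
wrist pin [ 0.6847 -0.0173  0.1715] 0.7
sh [-0.1063 -0.0584 -0.2304] 0.9
sh [-0.0646 -0.2846 -0.2295] 0.56
tip [-0.116  -0.3073 -0.2413] 0.97
tip [ 0.0436 -0.0035 -0.0702] 0.85
tip [-0.1474 -0.0987 -0.2361] 0.61
2010 [-0.014 -0.01  -0.02 ] [0.021 0.01  0.038]
27.9 [ 0.4863  0.0911 -0.0021 -0.0005] 1509.5307614905928 0.00047
27.9 [ 0.4863  0.0911 -0.0021 -0.0005] 1509.5307614905867 0.00047
27.9 [ 0.4863  0.0911 -0.0021 -0.0005] 1509.5307614905926 0.00047
27.9 [ 0.4873  0.0911 -0.0021 -0.0005] 1509.5474273065843 0.00047
20.45
```

carry_out(translation=[[0,0.02,0],[0.06,0.011,-0.13],[0.06,0.011,-0.13],[0.053,0.01,-0.118],[0.035,0.006,-0.075],[0,0,0],[0,0,0]], yaw=[0,0,0,0,0,0,0])

```text
time: 21.42
position: [0.6516, -0.0186, 0.2156]
tcp_rot: [-0.092, 0.996, -0.0, 0.0]
wrist_force: [0.1, 0.2, -1.0]
opening: 0.0214
gripper_force: 30.0
```

No contact force with the nose about 5 mm in. I'll go on along the bore.

carry_out(translation=[[0.035,0.006,-0.076],[0.035,0.006,-0.076],[0,0,0],[0,0,0]], yaw=[0,0,0,0])

```text
time: 21.92
position: [0.6558, -0.0185, 0.2059]
tcp_rot: [-0.092, 0.996, -0.0, -0.0]
wrist_force: [1.3, -4.6, -3.8]
opening: 0.0211
gripper_force: 30.1
```

```bash
python3 tilt.py | tail -2
```

```text
13.6 [ 0.2369  0.0907 -0.0007 -0.0004] 2899.203433735963 0.00094
21.975
```

```bash
sed -i 's/(Q\[:,2\]>-.09)/(Q[:,2]>-.022)/' tilt.py; python3 tilt.py | tail -4
```

```text
27.2 [ 0.475   0.091  -0.0018 -0.0006] 1567.5368326488938 0.00048
27.2 [ 0.475   0.091  -0.0018 -0.0006] 1567.5368326489036 0.00048
27.2 [ 0.4748  0.091  -0.0018 -0.0006] 1567.5387209374942 0.00048
22.125
```

carry_out(translation=[[0,-0.02,0],[0.035,0.006,-0.076],[0.035,0.006,-0.076],[0,0,0],[0,0,0]], yaw=[0,0,0,0,0])

```text
time: 22.85
position: [0.6601, -0.0181, 0.1969]
tcp_rot: [-0.092, 0.996, -0.0, 0.0]
wrist_force: [0.9, -3.9, -3.9]
opening: 0.0212
gripper_force: 30.1
```

carry_out(translation=[[0,-0.025,0],[0.035,0.006,-0.076],[0.035,0.006,-0.076],[0,0,0],[0,0,0]], yaw=[0,0,0,0,0])

```text
time: 23.48
position: [0.6643, -0.0183, 0.1881]
tcp_rot: [-0.092, 0.996, 0.0, 0.0]
wrist_force: [0.1, -0.0, -1.4]
opening: 0.021
gripper_force: 30.0
```

```bash
python3 tilt.py | tail -2
```

```text
27.2 [ 0.4744  0.091  -0.0017 -0.0006] 1608.2098490244407 0.00048
23.525
```

carry_out(translation=[[0.035,0.006,-0.076],[0.035,0.006,-0.076],[0,0,0],[0,0,0]], yaw=[0,0,0,0])

```text
time: 24.12
position: [0.6684, -0.0182, 0.1789]
tcp_rot: [-0.092, 0.996, 0.0, -0.0]
wrist_force: [0.1, 0.2, -0.5]
opening: 0.0213
gripper_force: 30.0
```

carry_out(translation=[[0.035,0.006,-0.076],[0.035,0.006,-0.076],[0.007,0.001,-0.015],[0,0,0],[0,0,0]], yaw=[0,0,0,0,0])

```text
time: 24.75
position: [0.673, -0.0174, 0.1689]
tcp_rot: [-0.092, 0.996, 0.0, 0.0]
wrist_force: [0.9, 0.4, -1.5]
opening: 0.0206
gripper_force: 30.0
```

```bash
python3 tilt.py | tail -2
```

```text
27.3 [ 0.477   0.0909 -0.0016 -0.0007] 1501.9800870448332 0.00048
24.8
```

carry_out(translation=[[0.01,0.002,-0.023],[0.011,0.002,-0.023],[0,0,0],[0,0,0]], yaw=[0,0,0,0])

```text
time: 25.4
position: [0.6742, -0.0173, 0.1679]
tcp_rot: [-0.092, 0.996, 0.0, 0.0]
wrist_force: [-5.6, 0.6, 10.7]
opening: 0.021
gripper_force: 30.0
```

The collar seated with 10.7 N. I'll release, rise straight up, and check it.

carry_out(translation=[[0,0,0],[0,0,0],[0,0,0],[0,0,0.3],[0,0,0.6],[-0.2,0,0.7],[-0.1,0,0],[0,0,0]], yaw=[0,0,0,0,0,0,0,0], jaw=40)

```text
time: 26.4
position: [0.6559, -0.0172, 0.2626]
tcp_rot: [-0.092, 0.996, 0.0, 0.0]
wrist_force: [0.7, 0.5, -0.3]
opening: 0.0404
gripper_force: 0.0
```

```bash
cat > seat.py <<'E'
from h import *
from scipy.optimize import least_squares
c=manip.camera("wrist");s=manip.sense();print(s["time"],s["position"],s["opening"])
C=np.array([.6887,-.0130,.1502]);psi=np.radians(10.6);a=np.radians(25)
ex=np.array([np.cos(psi),np.sin(psi),0]);ey=np.array([-ex[1],ex[0],0]);Z=np.array([0,0,1.])
F=np.array([np.cos(a)*ex+np.sin(a)*Z,ey,-np.sin(a)*ex+np.cos(a)*Z])
W=np.array([F@(world(c,u,v)-C) for u in range(150,400) for v in range(120,330) if c["range_z"][v,u]>0])
k=(np.hypot(W[:,0],W[:,1])<.024)&(W[:,2]>-.004)&(W[:,2]<.06);P=W[k];r=np.hypot(P[:,0],P[:,1])
top=P[P[:,2]>P[:,2].max()-.005];print(len(P),"top of grip (home: 0,0,42mm)",np.median(top,0).round(4),(top[:,:2].max(0)+top[:,:2].min(0))/2)
m=top.mean(0);n=np.linalg.svd(top-m)[2][2];print("axis",(n*np.sign(n[2])).round(3))
q=P[(P[:,2]>.002)&(P[:,2]<.012)&(r<.017)&(r>.0125)];print("collar top (home 6mm)",len(q),np.percentile(q[:,2],[10,50,90]).round(4))
q=P[(r>.018)];print("plate (0)",np.median(q[:,2]).round(4))
for n in("side",):
    c=manip.camera(n)
for t in ("pin","pin_shoulder","bar_knob"):
    for d in manip.landmark_of(t,c):
        if d["location"][2]>.08: print(t,(F@(d["location"]-C)).round(4),round(d["confidence"],2))
E
python3 seat.py
```

```text
26.45 [ 0.6558011  -0.01714858  0.26183346] 0.04016033567775567
2291 top of grip (home: 0,0,42mm) [-0.0012 -0.0005  0.0423] [-0.00142735 -0.00053669]
axis [-0.006 -0.005  1.   ]
collar top (home 6mm) 148 [0.0053 0.0063 0.0072]
plate (0) 0.0003
pin [-0.0009 -0.0007 -0.0572] 0.5
pin_shoulder [-0.0036 -0.0003  0.0021] 0.53
bar_knob [-0.0006  0.0643  0.0128] 0.82
```

The pin is home: grip top 42 mm above the plate, axis along the bore, and collar top about 6 mm. The gripper is clear.

```bash
python3 -c "
from workcell import manip
print(manip.sign_off())"
```

```text
the job is handed in; nothing more can be done
None
```

The job is handed in: the bar was swung up and stayed aligned (within about 1 mm) after I let go, and the pin sits through the clevis and bar with its collar flush, at about 26 s of the 64 s allowed. I did not touch the look-alikes or the other things on the bench.

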